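# Find the perished buffer foot by squeezing and replace it

### The arm

A 7-joint arm with a two-finger parallel gripper is mounted at the origin on a cart in front of the work surface, level with it; the furniture and walls round the work are solid. World frame = base frame: x ahead of the robot, y to its left, z up, the work surface at z = 0. Lengths are in m, angles in rad, forces in N, time in s.
With the tool pointing down it reaches from about 0.425 to 0.875 m from the base axis. Payload 4.7 kg.
Tool frame: the origin (TCP) lies midway between the tips of the shut fingers; the grasp point (between the pads) lies 19 mm behind it (ctrl.grip_point_offset is the distance from the TCP to the grasp point, in m); z points along the fingers, y is the line along which they close (so a half turn about z gives the same grasp; the last joint's range is limited). The gripper opens to 87 mm and grips with 3 to 60 N. Pads are 19 mm wide; open, the fingers measure 117 mm over their backs; the gripper's body (75 mm by 190 mm) begins 51 mm behind the grasp point.
Start: joints at [-1.326, 0.321, -0.07, 1.45, 0.023, 1.371, -0.057], TCP at [0.149, 0.633, 0.185] pointing down, gripper open.
Joint ranges: [-2.86, 2.86], [-0.3, 2.09], [-1.38, 1.24], [0.06, 2.45], [-1.56, 4.7], [0.09, 2.05], [-2.69, 2.69]. Speed limits (rad/s): [2.57, 2.57, 3.14, 3.14, 3.14, 3.14, 3.14].

### API

Orientations are given as a rotation vector (axis times angle).
In Python, from bench import ctrl gives the robot as it stands.
- The arm moves only by the tool move_arm, never from a script. Its argument "increments" is text: rows parted by semicolons, each of 7 numbers parted by spaces: the shift along the world's x, y, z in mm, then the turn, a rotation vector about the world's x, y, z in degrees, then the closure in counts, from 0 (fully open) to 255 (shut). A call has exactly 8 rows; each row shifts and turns the commanded pose from where the row before left it; what a row does not reach is not made up. A row lasts 1/12 s, in which the tool goes at most 41.7 mm and 7.16 degrees, less where a joint would pass 70% of its speed; a pose out of reach is approached as far as the arm can. A call with a gripper value outside its range is refused whole. The fingers move at their own pace and stop on an object; "grip_force" is the grip in N (left out, the last holds). Time passes only in rows, so rows that do not move let the fingers close, or fill a call up. It gives the time, the measured TCP pose, the force, the opening and the grip force at its end, in the units of the state.
- ctrl.get_state(): the state, without advancing time (a new reading comes with each control period).
- ctrl.get_image(name): name is "side" or "top"; returns a dict with "frame" (420x560x3 uint8, red, green, blue), "depth" (420x560 float32, m along the optical axis (not along the pixel's ray), 0 where there is no reading), "fx", "fy", "cx", "cy" (pixels), "k1" (the pictures are not rectified: a ray, as slopes to the right and down, at radius r is drawn at 1 + k1 r^2 times it, then the intrinsics apply), "position" and "orientation" of the camera in the world. Camera axes: x right, y down, z forward; pixel columns grow to the right and rows downward; lengths in m; the calibration is good to about 2 mm. A picture is of the moment at which its call begins.
- ctrl.close_job(): hands the job in; it is judged then, once.
Trained networks look in a picture, given as the dict that the camera call returned (one of the last four; its "shot" number tells which), for a name from the list of things; names that differ only in an ending like _2 or _b are one class to them, and where a whole thing is asked for, a point or a joint stands for the part that bears it (a point fixed in the world has none). Each returns a list of dicts, best first, with "score" (0 to 1); they miss things now and then, are a little off and sometimes report something else, mostly with a low value. They report only what shows in the picture. A call takes as long as a camera call. They do not tell look-alikes from the thing itself.
- ctrl.find_in(target, picture): "centre" ([x, y, z] in m, in world coordinates, good to about 4 mm: the middle of the surface that is visible of it).
- ctrl.silhouettes(target, picture): "region" (420x560 bool, what is visible of it).
The state is a dict: "time": time; "joint_positions": joint angles; "qd": joint speeds; "joint_torque": joint torques, N m; "position": TCP position; "tool_rot": TCP orientation; "ft_force": force on the tool from outside, world axes, zero at the start; "torque": the same for the moment, N m; "grip_width": opening from 0.0 (shut) to 1.0 (fully open); "grip_force": force on a finger pad.
Only numpy, scipy, OpenCV 4.12 (cv2) and the standard library are available. Lean on these libraries where they do the work, as an engineer would, in place of code of your own. Each camera call takes 0.05 s, during which the arm holds its last target. There are 200 camera calls.

### The job

One of the four rubber feet on the upturned base plate has gone soft, but they all look alike. Press the feet straight down one after another, about 4 mm each and never more than 6 mm, until you have felt the soft one, which pushes back with only about a third of the force of a sound foot; pull that one out of its socket and put it in the red tray. Then take the new foot from the rack and set it upright and fully home in the empty socket, so that the plate again has four sound feet in its sockets.

Things in the scene. Friction and masses are not known exactly. Their poses are not given: they have to be found in the camera images.
- base_plate: grey cast base plate of a bench instrument, lying upside down and heavy enough not to shift: 190 mm (x) by 250 mm (y), 12 mm thick, with low ribs, rims, a centre boss and screw heads to 18 mm height, and at each corner a round socket (boss 48 mm across). Origin: centre of its lower face on the worktop, z up
- socket_1 (a point): centre of the flat floor of one corner socket, 12 mm above the worktop, at x +65 mm, y +95 mm of base_plate. The socket is a straight round bore, 32 mm diameter and 8 mm deep, its mouth 20 mm above the worktop; a foot standing in it reaches 42 mm above the worktop
- socket_2 (a point): centre of the flat floor of one corner socket, 12 mm above the worktop, at x +65 mm, y -95 mm of base_plate. The socket is a straight round bore, 32 mm diameter and 8 mm deep, its mouth 20 mm above the worktop; a foot standing in it reaches 42 mm above the worktop
- socket_3 (a point): centre of the flat floor of one corner socket, 12 mm above the worktop, at x -65 mm, y +95 mm of base_plate. The socket is a straight round bore, 32 mm diameter and 8 mm deep, its mouth 20 mm above the worktop; a foot standing in it reaches 42 mm above the worktop
- socket_4 (a point): centre of the flat floor of one corner socket, 12 mm above the worktop, at x -65 mm, y -95 mm of base_plate. The socket is a straight round bore, 32 mm diameter and 8 mm deep, its mouth 20 mm above the worktop; a foot standing in it reaches 42 mm above the worktop
- foot_a: one of four like rubber feet in the corner sockets of base_plate; they change places from start to start. Bright steel cup, 30 mm diameter, 10 mm high, bevelled below; a black rubber pad, 26 mm diameter, stands 20 mm out of it: 30 mm high in all, about 62 g. Grip the pad across its sides. Pressed on top it sinks into the cup. Origin: centre of the cup's underside, z up
- foot_b: one of four like rubber feet in the corner sockets of base_plate; they change places from start to start. Bright steel cup, 30 mm diameter, 10 mm high, bevelled below; a black rubber pad, 26 mm diameter, stands 20 mm out of it: 30 mm high in all, about 62 g. Grip the pad across its sides. Pressed on top it sinks into the cup. Origin: centre of the cup's underside, z up
- foot_c: one of four like rubber feet in the corner sockets of base_plate; they change places from start to start. Bright steel cup, 30 mm diameter, 10 mm high, bevelled below; a black rubber pad, 26 mm diameter, stands 20 mm out of it: 30 mm high in all, about 62 g. Grip the pad across its sides. Pressed on top it sinks into the cup. Origin: centre of the cup's underside, z up
- foot_d: one of four like rubber feet in the corner sockets of base_plate; they change places from start to start. Bright steel cup, 30 mm diameter, 10 mm high, bevelled below; a black rubber pad, 26 mm diameter, stands 20 mm out of it: 30 mm high in all, about 62 g. Grip the pad across its sides. Pressed on top it sinks into the cup. Origin: centre of the cup's underside, z up
- new_foot: the new buffer foot, a sound one of the same make and size as the others (origin: centre of the cup's underside), standing in an inner pocket of puck_rack, whose floor is 8 mm above the worktop, so that its top is 38 mm above the worktop
- foot_a_top (a point): centre of the flat top of the rubber pad of foot_a, 30 mm above the foot's underside when free; 26 mm above it when squeezed by the 4 mm of the check; below 24 mm the rubber tears. A sound foot pushes back with 3.4 to 3.7 N for each mm (about 14 N at 4 mm), the perished one with 1.15 N for each mm (about 5 N at 4 mm)
- foot_b_top (a point): centre of the flat top of the rubber pad of foot_b, 30 mm above the foot's underside when free; 26 mm above it when squeezed by the 4 mm of the check; below 24 mm the rubber tears. A sound foot pushes back with 3.4 to 3.7 N for each mm (about 14 N at 4 mm), the perished one with 1.15 N for each mm (about 5 N at 4 mm)
- foot_c_top (a point): centre of the flat top of the rubber pad of foot_c, 30 mm above the foot's underside when free; 26 mm above it when squeezed by the 4 mm of the check; below 24 mm the rubber tears. A sound foot pushes back with 3.4 to 3.7 N for each mm (about 14 N at 4 mm), the perished one with 1.15 N for each mm (about 5 N at 4 mm)
- foot_d_top (a point): centre of the flat top of the rubber pad of foot_d, 30 mm above the foot's underside when free; 26 mm above it when squeezed by the 4 mm of the check; below 24 mm the rubber tears. A sound foot pushes back with 3.4 to 3.7 N for each mm (about 14 N at 4 mm), the perished one with 1.15 N for each mm (about 5 N at 4 mm)
- new_foot_top (a point): centre of the flat top of the rubber pad of new_foot, 30 mm above the foot's underside when free; 26 mm above it when squeezed by the 4 mm of the check; below 24 mm the rubber tears. A sound foot pushes back with 3.4 to 3.7 N for each mm (about 14 N at 4 mm), the perished one with 1.15 N for each mm (about 5 N at 4 mm)
- puck_rack: pale fixed rack, 46 mm (x) by 158 mm (y), 18 mm high, with four pockets in a row along its y, each 36 mm (x) by 32 mm (y), 10 mm deep. The new foot stands in the pocket at y -19 mm, cream resin pucks in the outer pockets (y -57 and +57 mm), 25 mm above the worktop. Origin: centre of its underside. Grip the new foot with the fingers closing along the rack's x
- reject_tray: open square tray of red plastic for rejects, 110 mm outside (118 mm over the rim), 22 mm high, walls and floor 3 mm thick, fixed. Origin: centre of its underside, sides along its x and y
Not all that is in view belongs to the job. What is shaped like the foot_d but pink or yellow is not meant.

How it is judged:
By the outcome, as a careful person would: the job done as asked, in the order asked, and still so for the second after the job is handed in, with the robot touching nothing.
It also fails if it takes over 72 s, if anything falls off the work surface, if the arm or the gripper's body presses on something with over 40 N, if the wrist force passes 120 N, or if a joint passes its speed limit or range.

## Working session

There is one attempt and no reset: what is moved stays moved. The work goes in short steps, Python scripts to look and compute and a tool call to move; the robot and the scene stay as the last step left them, time stands still between calls to the robot, and variables do not carry over. Pictures are saved under pics/ and viewed, at most 10 in all, crops included, and the job is handed in when it is done.

Besides the shell and the picture viewer there is one more tool, called after "Request:" as name(argument=value, ...), one argument or row to a line, values as JSON. move_arm: Moves the arm, as the interface text tells. Its arguments: {"type":"object","properties":{"increments":{"type":"string"},"grip_force":{"type":"number"}},"required":["increments"]}

```bash
mkdir -p pics; cat > h.py <<'E'
import numpy as np, cv2
from scipy.spatial.transform import Rotation as R
from bench import ctrl
def Rm(o):
    o=np.array(o,float)
    return o if o.shape==(3,3) else R.from_rotvec(o).as_matrix() if o.size==3 else R.from_quat(o).as_matrix()
def cloud(p):
    K=np.array([[p['fx'],0,p['cx']],[0,p['fy'],p['cy']],[0,0,1.]])
    v,u=np.mgrid[:420,:560]
    n=cv2.undistortPoints(np.stack([u,v],-1).reshape(-1,1,2).astype(float),K,np.array([p['k1'],0,0,0.])).reshape(420,560,2)
    c=np.dstack([n,np.ones((420,560))])*p['depth'][...,None]
    return c@Rm(p['orientation']).T+np.array(p['position'])
def save(p,name): cv2.imwrite('pics/'+name,p['frame'][...,::-1])
E
python3 - <<'E'
from h import *
s=ctrl.get_state();print({k:np.round(v,3) for k,v in s.items()})
ims=[]
for n in('top','side'):
    p=ctrl.get_image(n);ims.append(p['frame']);print(n,p['position'],p['orientation'],p['k1'],p['fx'])
    P=cloud(p)
    for t in('base_plate','foot_a','new_foot','puck_rack','reject_tray','socket_1'):
        for d in ctrl.find_in(t,p)[:7]: print(t,np.round(d['centre'],3),round(d['score'],2))
    save(p,n+'0.png')
    np.savez(n+'.npz',P=P,f=p['frame'])
E
```

```text
{'time': np.float64(0.0), 'joint_positions': array([-1.326,  0.322, -0.07 ,  1.452,  0.023,  1.371, -0.057]), 'qd': array([ 0.001,  0.   , -0.001,  0.001, -0.   ,  0.002,  0.002]), 'joint_torque': array([-0.0000e+00, -4.9127e+01, -4.0400e-01, -3.1254e+01, -6.4000e-02,
        4.3000e-02,  0.0000e+00]), 'position': array([0.149, 0.632, 0.183]), 'tool_rot': array([-3.620e-01, -3.121e+00,  3.000e-03]), 'ft_force': array([-0.863,  0.094, -0.215]), 'torque': array([-0.058,  0.034,  0.012]), 'grip_force': np.float64(0.0), 'grip_width': np.float64(1.001)}
top [0.36117964 0.01526357 1.35946006] [-2.1602868   2.13248096 -0.17968419] -0.04490024566227615 451.88776563181585
base_plate [ 0.586 -0.     0.012] 0.77
foot_a [0.5   0.076 0.041] 0.61
foot_a [0.62  0.108 0.038] 0.59
foot_a [ 0.671 -0.076  0.038] 0.58
foot_a [ 0.585 -0.002  0.009] 0.24
new_foot [0.488 0.292 0.033] 0.6
puck_rack [0.474 0.293 0.018] 0.73
reject_tray [ 0.465 -0.331  0.002] 0.86
socket_1 [ 0.585 -0.002  0.015] 0.92
side [0.12909989 0.5843898  0.56736859] [-0.74410513  2.44434027 -1.27022187] -0.02400057719526369 381.14337335438876
base_plate [0.576 0.02  0.011] 0.96
foot_a [0.484 0.303 0.026] 0.73
foot_a [0.41  0.167 0.018] 0.72
foot_a [0.458 0.212 0.02 ] 0.68
foot_a [ 0.544 -0.1    0.029] 0.45
foot_a [0.495 0.083 0.03 ] 0.43
foot_a [0.573 0.021 0.013] 0.4
new_foot [0.487 0.301 0.027] 0.45
puck_rack [0.461 0.3   0.02 ] 0.74
puck_rack [0.613 0.115 0.033] 0.39
reject_tray [ 0.465 -0.331  0.005] 0.76
reject_tray [0.574 0.02  0.012] 0.57
socket_1 [0.574 0.023 0.012] 0.66
socket_1 [0.495 0.083 0.031] 0.62
```

View pics/top0.png

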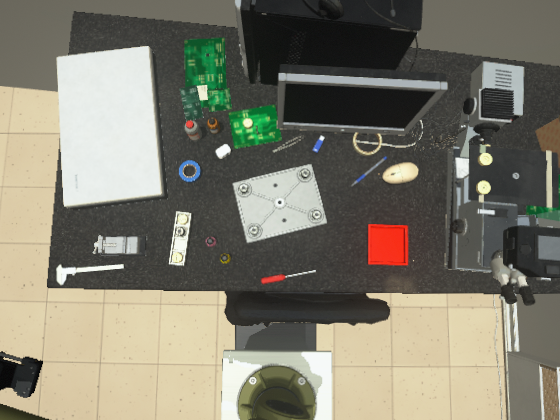

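View pics/side0.png

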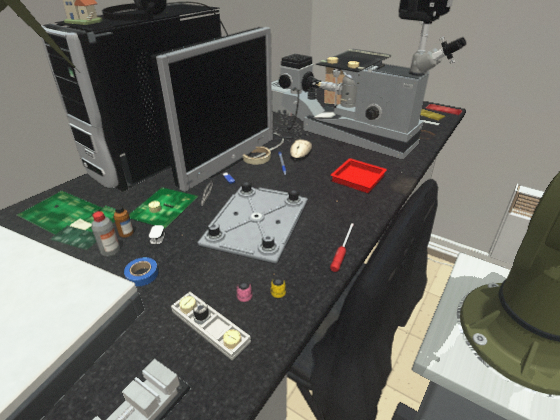

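The top view shows the plate with feet at about (244,188), (305,173), (254,230) and (317,214). The new foot is at (180,231), between pucks at (181,215) and (177,257). Things that could be mistaken for a foot are the pink one at (210,241), the yellow one at (224,258) and the plate's centre boss at (280,203). I'll take the black pads in the plate and rack, then refine them using depth.

```bash
cat > m.py <<'E'
from h import *
from scipy.optimize import least_squares
M=np.array([[65,95],[65,-95],[-65,95],[-65,-95]])/1e3
for n in('top','side'):
    d=np.load(n+'.npz');P=d['P'];f=d['f'].astype(int);z=P[...,2]
    m=((z>.034)&(z<.05)&(P[...,0]>.38)&(P[...,0]<.76)&(abs(P[...,1])<.2)).astype(np.uint8)
    k,l,st,c=cv2.connectedComponentsWithStats(m)
    C=[]
    for i in range(1,k):
        q=P[l==i]
        if len(q)<15: continue
        t=q[(q[:,2]>.0385)]
        if len(t)<8: continue
        mid=(t.min(0)+t.max(0))/2
        print(n,len(q),len(t),'mean',np.round(t.mean(0),4),'mid',np.round(mid[:2],4),'ext',np.round(np.ptp(t,0)[:2],3),np.round(c[i]))
        C.append(t.mean(0)[:2])
    C=np.array(C)
    def res(x):
        T=M@np.array([[np.cos(x[2]),np.sin(x[2])],[-np.sin(x[2]),np.cos(x[2])]])+x[:2]
        return np.array([ (lambda D:D[np.argmin((D**2).sum(1))])(C-t) for t in T]).ravel()
    best=min((least_squares(res,[.585,0,a],loss='soft_l1',f_scale=.003) for a in np.radians([-20,-13,0,13,20])),key=lambda r:r.cost)
    x=best.x;print('plate',np.round(x[:2],4),np.degrees(x[2]),np.round(res(x)*1e3,1))
    print(np.round(M@np.array([[np.cos(x[2]),np.sin(x[2])],[-np.sin(x[2]),np.cos(x[2])]])+x[:2],4).tolist())
    # rack & new foot
    def box(lo,hi,z0,z1): return (P[...,0]>lo[0])&(P[...,0]<hi[0])&(P[...,1]>lo[1])&(P[...,1]<hi[1])&(z>z0)&(z<z1)
    m=box((.38,.2),(.6,.39),.012,.05); q=P[m]
    # connected
    k,l,st,c=cv2.connectedComponentsWithStats(m.astype(np.uint8))
    i=1+np.argmax(st[1:,4]);q=P[l==i]
    r=cv2.minAreaRect((q[:,:2]*1e3).astype(np.float32));print('rack',r)
    for z0,z1 in((.034,.042),(.022,.028)):
        t=P[m&(z>z0)&(z<z1)];print(z0,len(t),np.round(t.mean(0),4),np.round(t.min(0),3),np.round(t.max(0),3)) if len(t) else 0
    m=box((.38,-.45),(.56,-.24),.015,.03)
    q=P[m];r=cv2.minAreaRect((q[:,:2]*1e3).astype(np.float32));print('tray',r)
E
python3 m.py
python3 - <<'E'
import cv2
a=cv2.imread('pics/top0.png')[150:275,160:340];b=cv2.imread('pics/side0.png')[170:360,160:320]
cv2.imwrite('pics/c.png',cv2.hconcat([cv2.resize(a,(440,305)),cv2.resize(b[:, :],(360,305))]))
E
```

```text
top 17 10 mean [ 0.67   -0.0773  0.043 ] mid [ 0.6716 -0.0755] ext [0.016 0.024] [305. 174.]
plate [ 0.67   -0.0773] -54.458847914994806 [-115.1   -2.3   39.5  108.1  -39.5 -108.1  115.1    2.3]
[[0.7851, -0.075], [0.6305, -0.1854], [0.7096, 0.0308], [0.555, -0.0796]]
rack ((477.354248046875, 294.7607116699219), (48.142982482910156, 158.66738891601562), 84.36259460449219)
0.034 30 [0.5318 0.3214 0.038 ] [0.483 0.282 0.034] [0.596 0.387 0.042]
0.022 175 [0.4876 0.2955 0.0245] [0.399 0.215 0.022] [0.595 0.378 0.028]
tray ((465.8153991699219, -324.26141357421875), (118.26396179199219, 119.4244613647461), 87.87071228027344)
side 21 8 mean [ 0.6652 -0.0662  0.0398] mid [ 0.6682 -0.0679] ext [0.018 0.013] [247. 186.]
side 25 9 mean [ 0.5429 -0.0992  0.0397] mid [ 0.5448 -0.1011] ext [0.024 0.011] [293. 195.]
side 32 8 mean [0.6178 0.1147 0.0394] mid [0.6206 0.1113] ext [0.019 0.02 ] [214. 229.]
side 31 8 mean [0.4934 0.0834 0.0393] mid [0.4943 0.0799] ext [0.017 0.02 ] [268. 242.]
plate [0.5799 0.0083] 14.845032769207991 [-0.5 -2.1 -1.8  0.8  0.7 -0.   1.5  1. ]
[[0.6184, 0.1167], [0.667, -0.0669], [0.4927, 0.0834], [0.5414, -0.1002]]
rack ((473.03204345703125, 295.0577087402344), (47.940338134765625, 159.5542755126953), 84.35150909423828)
0.034 141 [0.5445 0.334  0.0374] [0.479 0.283 0.034] [0.595 0.389 0.042]
0.022 347 [0.5093 0.2962 0.0241] [0.401 0.2   0.022] [0.594 0.39  0.028]
tray ((463.6542663574219, -322.1195983886719), (123.0511474609375, 120.58702850341797), 87.18457794189453)
```

View pics/c.png

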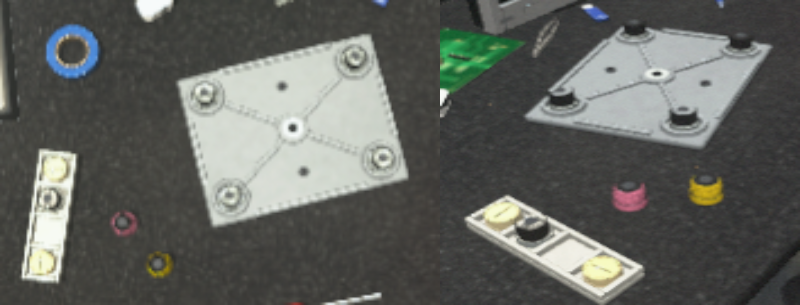

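The crop confirms the choice: four black pads in the plate, and the new foot second from the far end of the rack. The pink and yellow ones are decoys. The pad depth is noisy, so I'll refine the pose from the plate outline.

```bash
cat > m2.py <<'E'
from h import *
M=np.array([[65,95],[65,-95],[-65,95],[-65,-95]])/1e3
for n in('top','side'):
    d=np.load(n+'.npz');P=d['P'];z=P[...,2]
    b=(P[...,0]>.40)&(P[...,0]<.75)&(abs(P[...,1])<.19)
    m=b&(z>.006)&(z<.05)
    k,l,st,c=cv2.connectedComponentsWithStats(m.astype(np.uint8),connectivity=4)
    i=1+np.argmax(st[1:,4]);q=P[l==i]
    r=cv2.minAreaRect((q[:,:2]*1e3).astype(np.float32));print(n,'plate',r, np.median(q[:,2]))
    a=np.radians(r[2]); a=(a+np.pi/4)%(np.pi/2)-np.pi/4
    S=M@np.array([[np.cos(a),np.sin(a)],[-np.sin(a),np.cos(a)]])+np.array(r[0])/1e3
    f=d['f'].astype(int).sum(2)
    for s in S:
        D=np.hypot(P[...,0]-s[0],P[...,1]-s[1])
        t=P[(D<.02)&(z>.036)&(z<.048)]; w=P[(D<.028)&(z>.016)]
        print(np.round(s,4),'tops',len(t),np.round(t.mean(0),4) if len(t) else '', 'boss',np.round(w.mean(0)[:2],4),np.round(((w.min(0)+w.max(0))/2)[:2],4))
    b=(P[...,0]>.46)&(P[...,0]<.51)&(P[...,1]>.265)&(P[...,1]<.325)
    t=P[b&(z>.03)&(z<.042)];print('new',len(t),np.round(t.mean(0),4),np.round(((t.min(0)+t.max(0))/2)[:2],4))
    b=(P[...,0]>.38)&(P[...,0]<.58)&(P[...,1]>.25)&(P[...,1]<.335)&(z>.010)&(z<.019);q=P[b]
    print('rackrim',cv2.minAreaRect((q[:,:2]*1e3).astype(np.float32)))
    u=np.array([np.sin(np.radians(5.6)),-np.cos(np.radians(5.6))])
E
python3 m2.py
```

```text
top plate ((590.5187377929688, 0.57977294921875), (195.1654052734375, 253.54005432128906), 14.923538208007812) 0.013967614489114655
[0.6289 0.1091] tops 24 [0.6266 0.1071 0.0421] boss [0.6258 0.1074] [0.627  0.1073]
[ 0.6778 -0.0745] tops 27 [ 0.675  -0.0758  0.0421] boss [ 0.6739 -0.0743] [ 0.6748 -0.0743]
[0.5032 0.0756] tops 28 [0.5026 0.0733 0.0421] boss [0.5018 0.0742] [0.5016 0.0731]
[ 0.5522 -0.108 ] tops 24 [ 0.5498 -0.1086  0.0419] boss [ 0.5493 -0.1081] [ 0.5507 -0.1093]
new 24 [0.4951 0.2915 0.0371] [0.495  0.2928]
rackrim ((478.4573059082031, 305.2875061035156), (69.50817108154297, 158.8881378173828), 84.647216796875)
side plate ((583.7630004882812, 2.268341064453125), (190.56533813476562, 250.4618682861328), 14.96467113494873) 0.010835678346453381
[0.622  0.1108] tops 35 [0.6187 0.1121 0.0392] boss [0.6182 0.1136] [0.6231 0.1093]
[ 0.6711 -0.0727] tops 25 [ 0.6682 -0.0706  0.039 ] boss [ 0.6663 -0.068 ] [ 0.6706 -0.0725]
[0.4964 0.0773] tops 35 [0.4943 0.0803 0.0393] boss [0.4935 0.0808] [0.4966 0.0767]
[ 0.5455 -0.1063] tops 26 [ 0.5439 -0.1023  0.0392] boss [ 0.5428 -0.1006] [ 0.5459 -0.1065]
new 82 [0.4877 0.2968 0.0358] [0.4926 0.2943]
rackrim ((473.03204345703125, 295.0577087402344), (47.940338134765625, 159.5542755126953), 84.35150909423828)
```

Request:
move_arm(
  increments="24 -26.5 0 0 0 1 255;24 -26.5 0 0 0 1 255;24 -26.5 0 0 0 1 255;24 -26.5 0 0 0 1 255;24 -26.5 0 0 0 1 255;24 -26.5 0 0 0 1 255;24 -26.5 0 0 0 1 255;24 -26.5 0 0 0 0.7 255",
  grip_force=30,
)

```text
time: 1.37
position: [0.3417, 0.4194, 0.1849]
tool_rot: [0.15, 3.138, 0.001]
ft_force: [1.2, 0.6, -0.3]
grip_width: 0.482
grip_force: 0.0
```

Request:
move_arm(
  increments="24 -26.5 0 0 0 0 255;24 -26.5 0 0 0 0 255;24 -26.5 0 0 0 0 255;24 -26.5 0 0 0 0 255;24 -26.5 0 0 0 0 255;24 -26.5 0 0 0 0 255;24 -26.5 0 0 0 0 255;24 -26.5 0 0 0 0 255",
)

```text
time: 2.03
position: [0.5337, 0.2074, 0.185]
tool_rot: [0.151, 3.137, 0.001]
ft_force: [0.4, 0.4, 0.3]
grip_width: 0.007
grip_force: 0.0
```

Request:
move_arm(
  increments="23 -24.5 0 0 0 0 255;23 -24.5 0 0 0 0 255;23 -24.5 0 0 0 0 255;22 -24.5 0 0 0 0 255;0 0 -35 0 0 0 255;0 0 -35 0 0 0 255;0 0 -35 0 0 0 255;0 0 -20 0 0 0 255",
)

```text
time: 2.7
position: [0.6214, 0.1103, 0.0555]
tool_rot: [-0.152, -3.133, 0.002]
ft_force: [-0.6, -0.5, -0.5]
grip_width: 0.005
grip_force: 0.0
```

```bash
python3 - <<'E'
from h import *
p=ctrl.get_image('side');print(ctrl.get_state()['position'])
f=p['frame'][150:270,170:330];cv2.imwrite('pics/s1.png',cv2.resize(f,(800,600),interpolation=cv2.INTER_CUBIC)[...,::-1])
E
```

```text
[0.61905155 0.11000137 0.05220406]
```

View pics/s1.png

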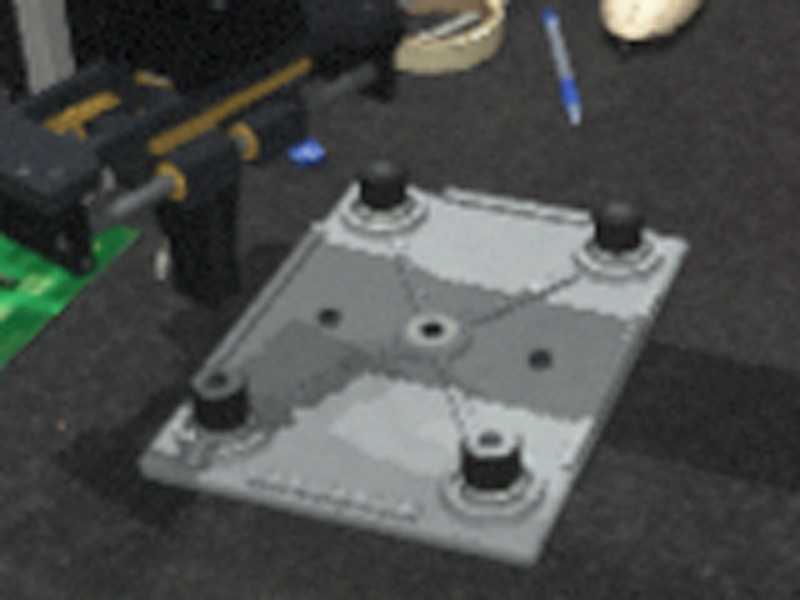

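The closed finger tip shows at crop (205,295). That looks further back and higher than foot 1, whose top is at (215,380). I'll compare the tip's depth position with the reported TCP before pressing.

```bash
python3 - <<'E'
from h import *
for n in('side','top'):
    p=ctrl.get_image(n);s=ctrl.get_state();print(s['time'],s['position'],s['tool_rot'],s['joint_positions'].round(3) if hasattr(s['joint_positions'],'round') else s['joint_positions'])
    P=cloud(p)
    if n=='side':
        for (u,v) in((205,295),(205,285),(205,265),(220,280),(215,420)): print(P[150+v//5,170+u//5].round(4))
    q=P.reshape(-1,3);m=(abs(q[:,0]-.63)<.08)&(abs(q[:,1]-.11)<.08)&(q[:,2]>.046)&(q[:,2]<.11)
    print(n,m.sum(),q[m].min(0),q[m].max(0),q[m].mean(0), np.round(q[m][np.argsort(q[m][:,2])[:6]],3))
    save(p,n+'1.png')
E
```

```text
2.8 [0.62009933 0.11025766 0.05507584] [-0.15077205 -3.12997447  0.00396535] [-0.527  0.389  0.385  1.66  -0.157  1.132  1.374]
[0.6099 0.1224 0.1009]
[0.6104 0.1212 0.1051]
[0.608  0.122  0.1168]
[0.6085 0.114  0.1042]
[0.6176 0.119  0.027 ]
side 103 [0.60455194 0.10278049 0.08886166] [0.62957306 0.12239488 0.10948028] [0.61282939 0.11544426 0.09973836] [[0.609 0.106 0.089]
 [0.608 0.11  0.089]
 [0.62  0.119 0.089]
 [0.606 0.106 0.09 ]
 [0.618 0.118 0.09 ]
 [0.607 0.121 0.09 ]]
2.85 [0.6223644  0.11057839 0.05810999] [-1.50992360e-01 -3.13464826e+00  1.85592119e-03] [-0.528  0.387  0.386  1.656 -0.157  1.132  1.374]Traceback (most recent call last):
  File "<stdin>", line 8, in <module>
    return umr_minimum(a, axis, None, out, keepdims, initial, where)
ValueError: zero-size array to reduction operation minimum which has no identity
```

View pics/side1.png

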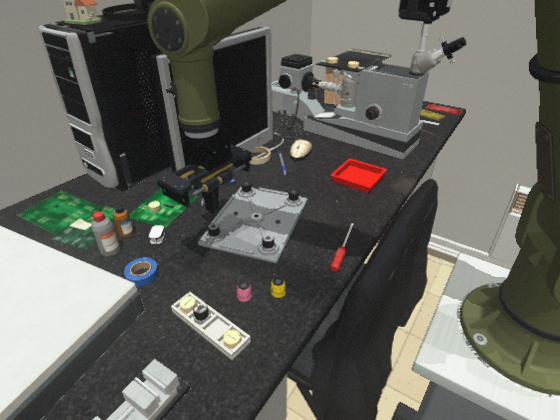

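```bash
cat > tip.py <<'E'
from h import *
for n in('side','side','top'):
    s=ctrl.get_state();p=ctrl.get_image(n);print(n,s['time'],np.round(s['position'],4),np.round(s['ft_force'],1))
    P=cloud(p);q=P.reshape(-1,3);t=np.array(s['position'])
    m=(np.hypot(*(q[:,:2]-t[:2]).T)<.035)&(q[:,2]>.046)&(q[:,2]<.15)
    if m.any():
        a=q[m];print(len(a),'zmin',np.sort(a[:,2])[:5].round(4),'xy mid',((a.min(0)+a.max(0))/2).round(4),a.min(0).round(4),a.max(0).round(4))
E
python3 tip.py
```

```text
side 2.85 [0.6224 0.1106 0.0581] [ 0.5 -0.2  1.3]
294 zmin [0.0944 0.0951 0.0951 0.0952 0.0954] xy mid [0.62   0.1137 0.1218] [0.6073 0.0982 0.0944] [0.6326 0.1292 0.1491]
side 2.9 [0.6241 0.1108 0.0603] [-0.6  0.4  0.6]
290 zmin [0.0959 0.0964 0.098  0.0981 0.0982] xy mid [0.6216 0.1138 0.1225] [0.6081 0.0987 0.0959] [0.6352 0.1288 0.1492]
top 2.95 [0.6252 0.111  0.0615] [ 0.7 -0.1  0.7]
```

Request:
move_arm(
  increments="0 0 -4 0 0 0 255;0 0 -3 0 0 0 255;0 0 -3 0 0 0 255;0 0 -2 0 0 0 255;0 0 -2 0 0 0 255;0 0 -1 0 0 0 255;0 0 0 0 0 0 255;0 0 0 0 0 0 255",
)

```text
time: 3.67
position: [0.6237, 0.1108, 0.0445]
tool_rot: [-0.151, -3.138, 0.0]
ft_force: [0.2, 1.3, 0.2]
grip_width: 0.003
grip_force: 0.0
```

```bash
python3 tip.py; python3 - <<'E'
from h import *
p=ctrl.get_image('side')
f=p['frame'][160:265,170:310];cv2.imwrite('pics/s2.png',cv2.resize(f,(800,600),interpolation=cv2.INTER_CUBIC)[...,::-1])
P=cloud(p).reshape(-1,3);t=ctrl.get_state()['position']
for z in np.arange(.05,.2,.01):
    a=P[(np.hypot(*(P[:,:2]-np.array(t)[:2]).T)<.11)&(abs(P[:,2]-z)<.005)]
    if len(a): print(z.round(3),len(a),a.min(0).round(3),a.max(0).round(3))
E
```

```text
side 3.6667 [0.6237 0.1108 0.0445] [0.2 1.3 0.2]
288 zmin [0.0794 0.0815 0.0819 0.082  0.0822] xy mid [0.6223 0.1197 0.1143] [0.6086 0.0986 0.0794] [0.6359 0.1409 0.1491]
side 3.7167 [0.6238 0.1108 0.0446] [-0.  -0.7 -0.5]
290 zmin [0.0813 0.0819 0.082  0.0822 0.0825] xy mid [0.6225 0.1191 0.1156] [0.6079 0.0977 0.0813] [0.6371 0.1405 0.1498]
top 3.7667 [0.6238 0.1107 0.0447] [-0.1  0.5 -0.1]
0.08 15 [0.61  0.105 0.081] [0.634 0.123 0.085]
0.09 52 [0.609 0.104 0.085] [0.635 0.123 0.095]
0.1 46 [0.61  0.104 0.095] [0.633 0.123 0.105]
0.11 48 [0.61  0.104 0.105] [0.634 0.125 0.115]
0.12 63 [0.609 0.1   0.115] [0.633 0.127 0.125]
0.13 57 [0.609 0.098 0.125] [0.629 0.129 0.135]
0.14 2 [0.614 0.128 0.135] [0.617 0.13  0.138]
0.15 55 [0.576 0.031 0.146] [0.667 0.202 0.155]
0.16 322 [0.575 0.031 0.155] [0.666 0.203 0.165]
0.17 482 [0.576 0.029 0.165] [0.666 0.206 0.175]
0.18 370 [0.576 0.024 0.175] [0.669 0.209 0.185]
0.19 1082 [0.576 0.017 0.185] [0.669 0.21  0.195]
0.2 210 [0.577 0.024 0.195] [0.658 0.203 0.205]
```

View pics/s2.png

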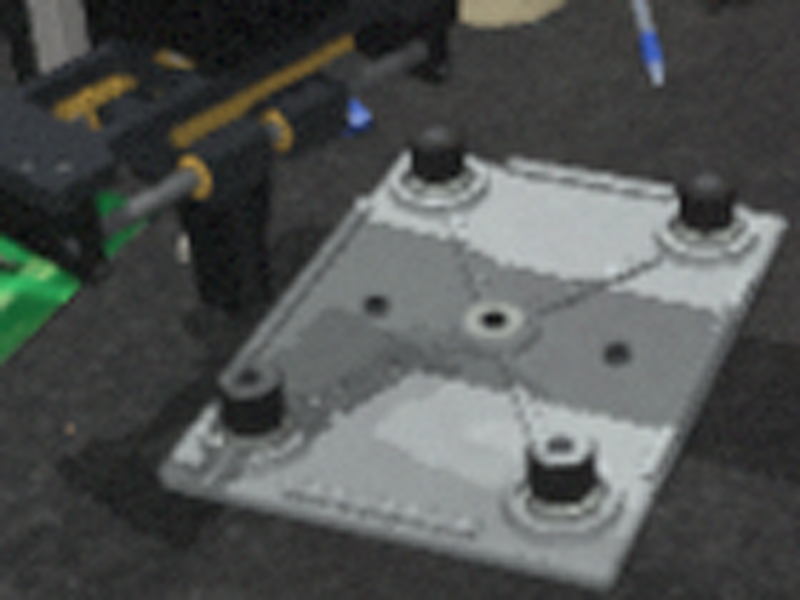

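The side view puts both the tip and the gripper body about 36 mm higher than the reported TCP implies. The reported z therefore has an offset, and xy looks right. I'll creep down and find contact by force.

Request:
move_arm(
  increments="0 0 -6 0 0 0 255;0 0 -6 0 0 0 255;0 0 -6 0 0 0 255;0 0 -5 0 0 0 255;0 0 -3 0 0 0 255;0 0 -2 0 0 0 255;0 0 -1 0 0 0 255;0 0 0 0 0 0 255",
)

```text
time: 4.53
position: [0.6236, 0.1107, 0.0153]
tool_rot: [-0.151, -3.138, 0.0]
ft_force: [0.1, -0.2, 0.1]
grip_width: 0.01
grip_force: 0.0
```

```bash
python3 tip.py
```

```text
side 4.5333 [0.6236 0.1107 0.0153] [ 0.1 -0.2  0.1]
411 zmin [0.0519 0.0523 0.0524 0.0529 0.0532] xy mid [0.6163 0.117  0.1008] [0.5889 0.0886 0.0519] [0.6438 0.1455 0.1496]
side 4.5833 [0.6238 0.1108 0.0156] [-0.5  0.6 -0.2]
403 zmin [0.0518 0.0523 0.053  0.0531 0.0534] xy mid [0.6175 0.1177 0.1009] [0.5891 0.0902 0.0518] [0.6459 0.1452 0.1499]
top 4.6333 [0.624  0.1108 0.0158] [-0.2 -0.1 -0.1]
```

Request:
move_arm(
  increments="0 0 -1.5 0 0 0 255;0 0 -1.5 0 0 0 255;0 0 -1.5 0 0 0 255;0 0 -1.5 0 0 0 255;0 0 -1 0 0 0 255;0 0 -0.5 0 0 0 255;0 0 0 0 0 0 255;0 0 0 0 0 0 255",
)

```text
time: 5.35
position: [0.6237, 0.1107, 0.0081]
tool_rot: [0.151, 3.138, 0.0]
ft_force: [0.0, -0.0, 0.1]
grip_width: 0.004
grip_force: 0.0
```

```bash
python3 tip.py|grep -A1 side | head -2
```

```text
side 5.35 [0.6237 0.1107 0.0081] [ 0.  -0.   0.1]
460 zmin [0.0466 0.0469 0.0474 0.0476 0.0477] xy mid [0.6171 0.1173 0.0983] [0.5889 0.0893 0.0466] [0.6454 0.1453 0.1499]
```

Request:
move_arm(
  increments="0 0 -1 0 0 0 255;0 0 -1 0 0 0 255;0 0 -0.5 0 0 0 255;0 0 -0.5 0 0 0 255;0 0 0 0 0 0 255;0 0 0 0 0 0 255;0 0 0 0 0 0 255;0 0 0 0 0 0 255",
)

```text
time: 6.17
position: [0.6238, 0.1108, 0.0051]
tool_rot: [0.151, 3.138, 0.0]
ft_force: [0.9, -0.9, -0.4]
grip_width: 0.004
grip_force: 0.0
```

Request:
move_arm(
  increments="0 0 -0.5 0 0 0 255;0 0 -0.5 0 0 0 255;0 0 -0.5 0 0 0 255;0 0 -0.5 0 0 0 255;0 0 0 0 0 0 255;0 0 0 0 0 0 255;0 0 0 0 0 0 255;0 0 0 0 0 0 255",
)

```text
time: 6.83
position: [0.6238, 0.1108, 0.0034]
tool_rot: [0.151, 3.138, 0.0]
ft_force: [-0.9, 0.2, 3.8]
grip_width: 0.006
grip_force: 2.0
```

Request:
move_arm(
  increments="0 0 -0.7 0 0 0 255;0 0 -0.7 0 0 0 255;0 0 -0.7 0 0 0 255;0 0 -0.7 0 0 0 255;0 0 0 0 0 0 255;0 0 0 0 0 0 255;0 0 0 0 0 0 255;0 0 0 0 0 0 255",
)

```text
time: 7.5
position: [0.624, 0.1109, 0.0016]
tool_rot: [0.151, 3.138, 0.001]
ft_force: [-2.9, -1.0, 9.8]
grip_width: 0.006
grip_force: 5.2
```

Request:
move_arm(
  increments="0 0 -0.8 0 0 0 255;0 0 -0.8 0 0 0 255;0 0 0 0 0 0 255;0 0 0 0 0 0 255;0 0 0 0 0 0 255;0 0 0 0 0 0 255;0 0 0 0 0 0 255;0 0 0 0 0 0 255",
)

```text
time: 8.17
position: [0.624, 0.1109, 0.0006]
tool_rot: [0.151, 3.138, 0.001]
ft_force: [-5.4, -0.9, 13.4]
grip_width: 0.006
grip_force: 6.9
```

Foot 1 is sound: 13.4 N at about 4 mm, about 3.4 N/mm. Next is the foot at socket 3.

Request:
move_arm(
  increments="0 0 10 0 0 0 255;0 0 10 0 0 0 255;-31.4 -8.4 0 0 0 0 255;-31.4 -8.4 0 0 0 0 255;-31.4 -8.4 0 0 0 0 255;-31.4 -8.4 0 0 0 0 255;0 0 -4 0 0 0 255;0 0 -4 0 0 0 255",
)

```text
time: 8.83
position: [0.4967, 0.0771, 0.0106]
tool_rot: [-0.152, -3.138, -0.002]
ft_force: [1.3, 0.8, 0.0]
grip_width: 0.004
grip_force: 0.0
```

Request:
move_arm(
  increments="0 0 -3 0 0 0 255;0 0 -2.5 0 0 0 255;0 0 -1.5 0 0 0 255;0 0 -1.5 0 0 0 255;0 0 -1.3 0 0 0 255;0 0 -1 0 0 0 255;0 0 -0.8 0 0 0 255;0 0 0 0 0 0 255",
)

```text
time: 9.5
position: [0.4994, 0.0776, 0.0006]
tool_rot: [0.151, 3.137, 0.001]
ft_force: [-4.0, 0.1, 14.1]
grip_width: 0.009
grip_force: 6.6
```

Foot 3 is sound (14.1 N). Next is socket 4.

Request:
move_arm(
  increments="0 0 10 0 0 0 255;0 0 10 0 0 0 255;9.8 -36.7 0 0 0 0 255;9.8 -36.7 0 0 0 0 255;9.8 -36.7 0 0 0 0 255;9.8 -36.7 0 0 0 0 255;9.8 -36.8 0 0 0 0 255;0 0 -8 0 0 0 255",
)

```text
time: 10.17
position: [0.5497, -0.117, 0.0134]
tool_rot: [0.167, 3.131, -0.01]
ft_force: [0.3, -0.7, 1.1]
grip_width: 0.004
grip_force: 0.0
```

Request:
move_arm(
  increments="0 0 -2 0 0 0 255;0 0 -3.5 0 0 0 255;0 0 -1.9 0 0 0 255;0 0 -1.5 0 0 0 255;0 0 -1.3 0 0 0 255;0 0 -1 0 0 0 255;0 0 -0.8 0 0 0 255;0 0 0 0 0 0 255",
)

```text
time: 10.83
position: [0.547, -0.1053, 0.0007]
tool_rot: [-0.148, -3.138, -0.001]
ft_force: [-5.8, 0.5, 13.5]
grip_width: 0.007
grip_force: 6.3
```

Request:
move_arm(
  increments="0 0 10 0 0 0 255;0 0 10 0 0 0 255;31.4 8.4 0 0 0 0 255;31.4 8.4 0 0 0 0 255;31.4 8.4 0 0 0 0 255;31.4 8.4 0 0 0 0 255;0 0 -4 0 0 0 255;0 0 -4 0 0 0 255",
)

```text
time: 11.5
position: [0.6741, -0.0703, 0.0108]
tool_rot: [0.145, 3.138, 0.001]
ft_force: [-0.5, -0.6, -0.9]
grip_width: 0.004
grip_force: 0.0
```

Request:
move_arm(
  increments="0 0 -3 0 0 0 255;0 0 -2.5 0 0 0 255;0 0 -1.9 0 0 0 255;0 0 -1.5 0 0 0 255;0 0 -1.3 0 0 0 255;0 0 -1 0 0 0 255;0 0 -0.5 0 0 0 255;0 0 0 0 0 0 255",
)

```text
time: 12.17
position: [0.6724, -0.0732, -0.0001]
tool_rot: [-0.152, -3.138, -0.0]
ft_force: [-3.2, -0.7, 5.1]
grip_width: 0.003
grip_force: 2.6
```

Socket 2 holds the soft foot: 5.1 N at about 4.4 mm. Contact shows that true tip z is the reported z plus about 37.6 mm. I'll rise, open and lower around the foot.

Request:
move_arm(
  increments="0 0 10 0 0 0 100;0 0 15 0 0 0 100;0 0 0 0 0 0 100;0 0 0 0 0 0 100;0 0 0 0 0 0 100;0 0 0 0 0 0 100;0 0 0 0 0 0 100;0 0 0 0 0 0 100",
  grip_force=10,
)

```text
time: 12.83
position: [0.6723, -0.0727, 0.0238]
tool_rot: [-0.151, -3.137, -0.0]
ft_force: [0.5, -0.6, -0.8]
grip_width: 0.526
grip_force: 0.0
```

Request:
move_arm(
  increments="0 0 -8 0 0 0 100;0 0 -8 0 0 0 100;0 0 -8 0 0 0 100;0 0 -6 0 0 0 100;0 0 -4 0 0 0 100;0 0 -3 0 0 0 100;0 0 -1 0 0 0 100;0 0 0 0 0 0 100",
)

```text
time: 13.5
position: [0.6726, -0.0728, -0.0139]
tool_rot: [-0.151, -3.138, -0.0]
ft_force: [0.6, -0.7, -0.6]
grip_width: 0.609
grip_force: 0.0
```

Request:
move_arm(
  increments="0 0 0 0 0 0 255;0 0 0 0 0 0 255;0 0 0 0 0 0 255;0 0 0 0 0 0 255;0 0 0 0 0 0 255;0 0 0 0 0 0 255;0 0 0 0 0 0 255;0 0 0 0 0 0 255",
)

```text
time: 14.17
position: [0.6728, -0.0731, -0.0135]
tool_rot: [0.152, 3.138, -0.0]
ft_force: [0.1, -0.7, 1.2]
grip_width: 0.288
grip_force: 10.0
```

```bash
python3 -c "
from h import *
s=ctrl.get_state();print({k:np.round(v,4) for k,v in s.items()})"
```

```text
{'time': np.float64(14.1667), 'joint_positions': array([-0.2764,  0.5615,  0.4615,  1.5944, -0.2765,  1.0509,  1.7363]), 'qd': array([ 0.0012,  0.0014,  0.0006, -0.0002,  0.0001,  0.001 , -0.0005]), 'joint_torque': array([-4.87500e-01, -5.32239e+01,  7.53010e+00, -2.65136e+01,
       -1.62500e-01,  8.85000e-02,  4.80000e-03]), 'position': array([ 0.6728, -0.0731, -0.0135]), 'tool_rot': array([ 1.5160e-01,  3.1377e+00, -3.0000e-04]), 'ft_force': array([ 0.1204, -0.6888,  1.2033]), 'torque': array([-0.1506,  0.0179, -0.0045]), 'grip_force': np.float64(9.9942), 'grip_width': np.float64(0.2882)}
```

Request:
move_arm(
  increments="0 0 0 0 0 0 100;0 0 0 0 0 0 100;0 0 0 0 0 0 100;0 0 0 0 0 0 100;0 0 0 0 0 -5 100;0 0 0 0 0 -6.9 100;0 0 0 0 0 -6.9 100;0 0 0 0 0 -6.9 100",
)

```text
time: 14.83
position: [0.6727, -0.0726, -0.0136]
tool_rot: [0.854, 3.023, 0.001]
ft_force: [-0.0, 0.4, 0.8]
grip_width: 0.605
grip_force: 0.0
```

Request:
move_arm(
  increments="0 0 0 0 0 -6.9 100;0 0 0 0 0 -6.9 100;0 0 0 0 0 -6.9 100;0 0 0 0 0 -6.9 100;0 0 0 0 0 -6.9 100;0 0 0 0 0 -6.9 100;0 0 0 0 0 -6.9 100;0 0 0 0 0 -6.9 100",
)

```text
time: 15.5
position: [0.6728, -0.0725, -0.0136]
tool_rot: [-2.157, -2.284, -0.0]
ft_force: [0.3, 0.1, 0.1]
grip_width: 0.608
grip_force: 0.0
```

Request:
move_arm(
  increments="0 0 0 0 0 -6.9 255;0 0 0 0 0 -2.2 255;0 0 0 0 0 0 255;0 0 0 0 0 0 255;0 0 0 0 0 0 255;0 0 0 0 0 0 255;0 0 0 0 0 0 255;0 0 0 0 0 0 255",
)

```text
time: 16.17
position: [0.673, -0.073, -0.0134]
tool_rot: [2.325, 2.112, 0.001]
ft_force: [1.7, 0.4, -0.3]
grip_width: 0.288
grip_force: 10.0
```

Both pinches centre the soft foot at reported (0.6729, -0.073). I'll grip harder, lift and carry it to the tray.

Request:
move_arm(
  increments="0 0 0 0 0 0 255;0 0 0 0 0 0 255;0 0 4 0 0 0 255;0 0 8 0 0 0 255;0 0 14 0 0 0 255;0 0 18 0 0 0 255;0 0 16 0 0 0 255;0 0 10 0 0 0 255",
  grip_force=30,
)

```text
time: 16.83
position: [0.6738, -0.073, 0.0596]
tool_rot: [2.325, 2.111, 0.004]
ft_force: [0.5, 0.4, -0.2]
grip_width: 0.276
grip_force: 30.0
```

Request:
move_arm(
  increments="-21 -25 0 0 0 0 255;-21 -25 0 0 0 0 255;-21 -25 0 0 0 0 255;-21 -25 0 0 0 0 255;-21 -25 0 0 0 0 255;-21 -25 0 0 0 0 255;-21 -25 0 0 0 0 255;-21 -25 0 0 0 0 255",
)

```text
time: 17.5
position: [0.5036, -0.2736, 0.0572]
tool_rot: [-2.326, -2.112, -0.002]
ft_force: [1.0, -0.6, -0.1]
grip_width: 0.279
grip_force: 30.0
```

Request:
move_arm(
  increments="-20 -26 0 0 0 0 255;-20 -26 0 0 0 0 255;0 0 -15 0 0 0 255;0 0 -20 0 0 0 255;0 0 -20 0 0 0 255;0 0 -10 0 0 0 255;0 0 -5 0 0 0 255;0 0 0 0 0 0 255",
)

```text
time: 18.17
position: [0.4643, -0.3244, -0.0141]
tool_rot: [-2.325, -2.111, 0.001]
ft_force: [0.9, -0.1, -0.7]
grip_width: 0.277
grip_force: 30.0
```

```bash
python3 - <<'E'
from h import *
s=ctrl.get_state();print({k:np.round(s[k],4) for k in('position','ft_force','grip_width')})
p=ctrl.get_image('side')
a=cv2.resize(p['frame'][140:230,180:320],(460,300));b=cv2.resize(p['frame'][120:210,300:420],(340,300))
cv2.imwrite('pics/t.png',cv2.hconcat([a,b])[...,::-1])
E
```

```text
{'position': array([ 0.4643, -0.3244, -0.0141]), 'ft_force': array([ 0.8631, -0.1159, -0.7242]), 'grip_width': np.float64(0.2766)}
```

View pics/t.png

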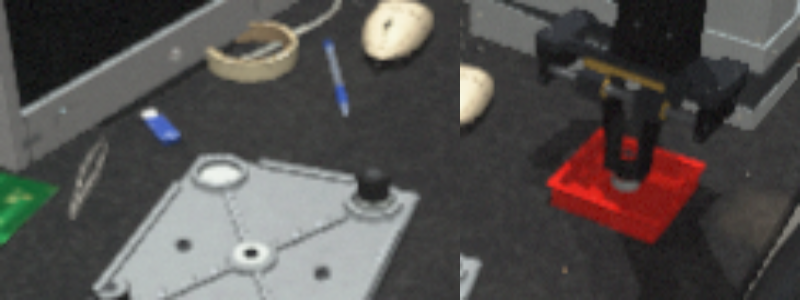

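Socket 2 is empty, seen at crop (218,172). The foot hangs over the tray floor with its cup at (630,185). I'll lower it, release and retreat towards the rack.

Request:
move_arm(
  increments="0 0 -4 0 0 0 255;0 0 -3 0 0 0 255;0 0 -0.5 0 0 0 255;0 0 0 0 0 0 255;0 0 0 0 0 0 100;0 0 0 0 0 0 100;0 0 0 0 0 0 100;0 0 0 0 0 0 100",
)

```text
time: 18.88
position: [0.4649, -0.3249, -0.0209]
tool_rot: [2.326, 2.112, 0.0]
ft_force: [-0.0, 0.2, -0.2]
grip_width: 0.5
grip_force: 0.0
```

Request:
move_arm(
  increments="0 0 0 0 0 0 100;0 0 8 0 0 0 100;0 0 20 0 0 0 100;0 0 30 0 0 0 100;0 0 22 0 0 0 100;2 38.7 0 0 0 5.6 100;2 38.7 0 0 0 5.6 100;2 38.7 0 0 0 5.6 100",
)

```text
time: 19.55
position: [0.4708, -0.2084, 0.0599]
tool_rot: [1.989, 2.43, 0.001]
ft_force: [0.5, 1.1, -0.7]
grip_width: 0.603
grip_force: 0.0
```

Request:
move_arm(
  increments="2 38.7 0 0 0 5.6 100;2 38.7 0 0 0 5.6 100;2 38.7 0 0 0 5.6 100;2 38.7 0 0 0 5.6 100;2 38.7 0 0 0 5.6 100;2 38.7 0 0 0 5.6 100;2 38.7 0 0 0 5.6 100;2 38.7 0 0 0 5.6 100",
)

```text
time: 20.22
position: [0.4868, 0.1027, 0.0598]
tool_rot: [0.91, 3.006, 0.002]
ft_force: [0.8, 0.5, 0.1]
grip_width: 0.608
grip_force: 0.0
```

Request:
move_arm(
  increments="2 38.7 0 0 0 5.6 100;2 38.7 0 0 0 5.6 100;2 38.7 0 0 0 5.6 100;0 38.7 0 0 0 5.6 100;0 38.7 0 0 0 5.7 100;0 0 0 0 0 0 100;0 0 0 0 0 0 100;0 0 0 0 0 0 100",
)

```text
time: 20.88
position: [0.493, 0.2934, 0.0591]
tool_rot: [0.161, 3.137, -0.002]
ft_force: [1.0, 0.0, 0.1]
grip_width: 0.604
grip_force: 0.0
```

```bash
python3 - <<'E'
from h import *
s=ctrl.get_state();print({k:np.round(s[k],4) for k in('time','position','tool_rot','ft_force','grip_width')})
p=ctrl.get_image('side')
a=cv2.resize(p['frame'][220:370,140:290],(400,400));b=cv2.resize(p['frame'][140:210,310:410],(400,400))
cv2.imwrite('pics/r.png',cv2.hconcat([a,b])[...,::-1])
P=cloud(p);q=P.reshape(-1,3);t=np.array(s['position'])
for z0,z1 in((.1,.12),(.12,.14)):
    a=q[(np.hypot(*(q[:,:2]-t[:2]).T)<.07)&(q[:,2]>z0)&(q[:,2]<z1)];print(len(a),a.min(0).round(4),a.max(0).round(4))
E
```

```text
{'time': np.float64(20.8833), 'position': array([0.493 , 0.2934, 0.0591]), 'tool_rot': array([ 1.611e-01,  3.137e+00, -1.700e-03]), 'ft_force': array([0.9553, 0.0047, 0.0573]), 'grip_width': np.float64(0.6043)}
203 [0.4766 0.2603 0.1002] [0.5062 0.3306 0.12  ]
184 [0.4759 0.2576 0.1201] [0.5064 0.3344 0.1399]
```

View pics/r.png

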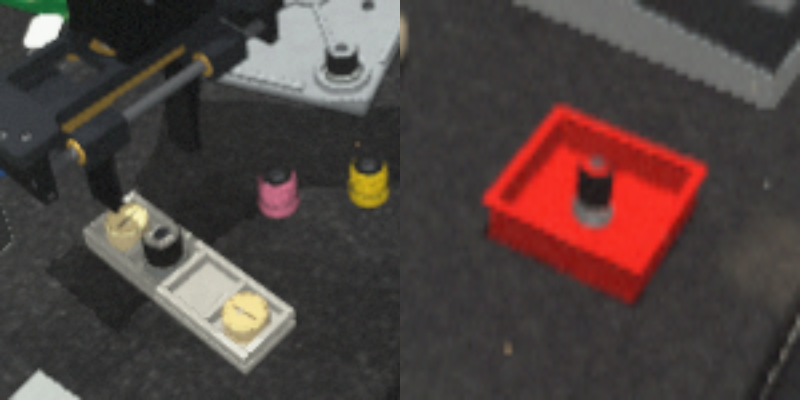

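The soft foot stands in the red tray at crop (595,190). The fingers straddle the new foot at crop (163,240). I'll lower and grip along the rack's x.

Request:
move_arm(
  increments="0 0 -20 0 0 0 100;0 0 -20 0 0 0 100;0 0 -15 0 0 0 100;0 0 -10 0 0 0 100;0 0 -6 0 0 0 100;0 0 -3.5 0 0 0 100;0 0 -2 0 0 0 100;0 0 0 0 0 0 100",
  grip_force=10,
)

```text
time: 21.6
position: [0.4931, 0.2943, -0.0173]
tool_rot: [0.161, 3.137, 0.001]
ft_force: [0.1, -0.6, 0.5]
grip_width: 0.608
grip_force: 0.0
```

Request:
move_arm(
  increments="0 0 0 0 0 0 255;0 0 0 0 0 0 255;0 0 0 0 0 0 255;0 0 0 0 0 0 255;0 0 0 0 0 0 255;0 0 0 0 0 0 255;0 0 0 0 0 0 255;0 0 0 0 0 0 255",
)

```text
time: 22.27
position: [0.4928, 0.2945, -0.0175]
tool_rot: [0.16, 3.137, 0.0]
ft_force: [-0.1, -0.7, 1.0]
grip_width: 0.287
grip_force: 10.0
```

Request:
move_arm(
  increments="0 0 0 0 0 0 255;0 0 0 0 0 0 255;0 0 5 0 0 0 255;0 0 10 0 0 0 255;0 0 15 0 0 0 255;0 0 15 0 0 0 255;0 0 10 0 0 0 255;0 0 5 0 0 0 255",
  grip_force=30,
)

```text
time: 22.93
position: [0.4938, 0.2951, 0.0446]
tool_rot: [0.16, 3.135, 0.003]
ft_force: [0.1, 0.7, -0.6]
grip_width: 0.276
grip_force: 30.0
```

Request:
move_arm(
  increments="20 -21 0 0 0 0 255;20 -21 0 0 0 0 255;20 -21 0 0 0 0 255;20 -21 0 0 0 0 255;0 0 -20 0 0 0 255;0 0 -20 0 0 0 255;0 0 -12 0 0 0 255;0 0 -6 0 0 0 255",
)

```text
time: 23.6
position: [0.5708, 0.21, -0.0179]
tool_rot: [-0.159, -3.134, 0.003]
ft_force: [-0.2, 0.2, -0.3]
grip_width: 0.28
grip_force: 30.0
```

Request:
move_arm(
  increments="0 0 -3 0 0 0 255;0 0 -2 0 0 0 255;0 0 -1.5 0 0 0 255;0 0 -1 0 0 0 255;0 0 0 0 0 0 255;0 0 0 0 0 0 255;0 0 0 0 0 0 255;0 0 0 0 0 0 255",
)

```text
time: 24.27
position: [0.5729, 0.2105, -0.0228]
tool_rot: [0.159, 3.137, 0.001]
ft_force: [-0.2, -0.3, -1.4]
grip_width: 0.278
grip_force: 30.0
```

Request:
move_arm(
  increments="0 0 -0.7 0 0 0 255;0 0 -0.7 0 0 0 255;0 0 -0.6 0 0 0 255;0 0 -0.5 0 0 0 255;0 0 0 0 0 0 255;0 0 0 0 0 0 255;0 0 0 0 0 0 255;0 0 0 0 0 0 255",
)

```text
time: 24.93
position: [0.5727, 0.2103, -0.0255]
tool_rot: [-0.16, -3.138, -0.0]
ft_force: [-0.3, 0.8, 1.0]
grip_width: 0.281
grip_force: 30.0
```

Request:
move_arm(
  increments="0 0 0 0 0 0 100;0 0 0 0 0 0 100;0 0 0 0 0 0 100;0 0 0 0 0 0 100;0 0 0 0 0 -5 100;0 0 0 0 0 -6.9 100;0 0 0 0 0 -6.9 100;0 0 0 0 0 -6.9 100",
  grip_force=10,
)

```text
time: 25.6
position: [0.5728, 0.2104, -0.0256]
tool_rot: [0.862, 3.021, 0.0]
ft_force: [-0.1, -0.4, -0.5]
grip_width: 0.601
grip_force: 0.0
```

Request:
move_arm(
  increments="0 0 0 0 0 -6.9 100;0 0 0 0 0 -6.9 100;0 0 0 0 0 -6.9 100;0 0 0 0 0 -6.9 100;0 0 0 0 0 -6.9 100;0 0 0 0 0 -6.9 100;0 0 0 0 0 -6.9 100;0 0 0 0 0 -6.9 100",
)

```text
time: 26.27
position: [0.5728, 0.2105, -0.0256]
tool_rot: [2.164, 2.278, 0.0]
ft_force: [0.8, -0.3, 0.4]
grip_width: 0.605
grip_force: 0.0
```

Request:
move_arm(
  increments="0 0 0 0 0 -6.9 100;0 0 0 0 0 -2.2 100;0 0 0 0 0 0 255;0 0 0 0 0 0 255;0 0 0 0 0 0 255;0 0 0 0 0 0 255;0 0 0 0 0 0 255;0 0 0 0 0 0 255",
)

```text
time: 26.93
position: [0.5728, 0.2104, -0.0255]
tool_rot: [2.331, 2.106, 0.0]
ft_force: [-0.5, 0.1, -0.6]
grip_width: 0.285
grip_force: 10.0
```

Request:
move_arm(
  increments="0 0 0 0 0 0 255;0 0 0 0 0 0 255;0 0 5 0 0 0 255;0 0 10 0 0 0 255;0 0 15 0 0 0 255;0 0 20 0 0 0 255;0 0 20 0 0 0 255;0 0 10 0 0 0 255",
  grip_force=30,
)

```text
time: 27.6
position: [0.5747, 0.2107, 0.0583]
tool_rot: [2.331, 2.104, 0.007]
ft_force: [1.4, 0.7, -0.1]
grip_width: 0.281
grip_force: 30.0
```

Request:
move_arm(
  increments="12.5 -35.4 0 0 0 0 255;12.5 -35.4 0 0 0 0 255;12.5 -35.4 0 0 0 0 255;12.5 -35.4 0 0 0 0 255;12.5 -35.4 0 0 0 0 255;12.5 -35.4 0 0 0 0 255;12.5 -35.4 0 0 0 0 255;12.5 -35.5 0 0 0 0 255",
)

```text
time: 28.27
position: [0.6733, -0.0744, 0.0553]
tool_rot: [2.331, 2.106, 0.001]
ft_force: [1.2, -0.1, -0.4]
grip_width: 0.276
grip_force: 30.0
```

Request:
move_arm(
  increments="0 0 -12 0 0 0 255;0 0 -14 0 0 0 255;0 0 -12 0 0 0 255;0 0 -9 0 0 0 255;0 0 -5 0 0 0 255;0 0 -2 0 0 0 255;0 0 0 0 0 0 255;0 0 0 0 0 0 255",
)

```text
time: 28.93
position: [0.6731, -0.0722, 0.0008]
tool_rot: [2.33, 2.107, 0.001]
ft_force: [-1.1, -0.0, 0.5]
grip_width: 0.278
grip_force: 30.0
```

```bash
python3 - <<'E'
from h import *
p=ctrl.get_image('side');s=ctrl.get_state();print({k:np.round(s[k],4) for k in('time','position','tool_rot','ft_force','grip_width')})
cv2.imwrite('pics/i.png',cv2.resize(p['frame'][140:215,200:300],(800,600),interpolation=cv2.INTER_CUBIC)[...,::-1])
E
```

```text
{'time': np.float64(28.9833), 'position': array([ 0.6733, -0.0725,  0.0011]), 'tool_rot': array([2.3299e+00, 2.1061e+00, 1.2000e-03]), 'ft_force': array([ 0.6577,  0.0791, -0.5188]), 'grip_width': np.float64(0.2765)}
```

View pics/i.png

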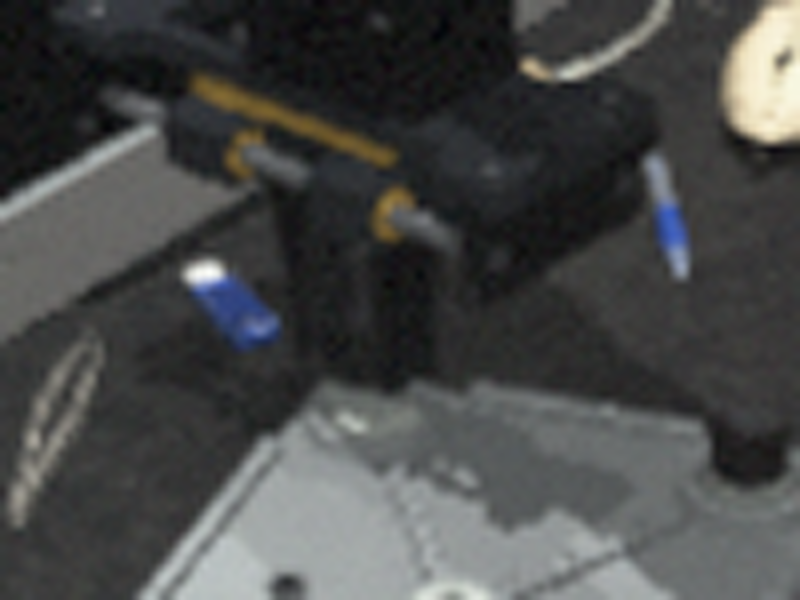

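The cup is just above the socket at crop (365,410). I'll lower it slowly while watching the force.

Request:
move_arm(
  increments="-0.2 -0.4 -2 0 0 0 255;0 0 -2 0 0 0 255;0 0 -2 0 0 0 255;0 0 -1 0 0 0 255;0 0 -1 0 0 0 255;0 0 -1 0 0 0 255;0 0 0 0 0 0 255;0 0 0 0 0 0 255",
)

```text
time: 29.65
position: [0.6726, -0.0735, -0.0086]
tool_rot: [2.331, 2.105, -0.0]
ft_force: [-0.4, -0.3, -0.2]
grip_width: 0.281
grip_force: 30.0
```

Foot bottom is about 3 mm into the bore with no resistance, so I'll continue to the floor.

Request:
move_arm(
  increments="0 0 -1 0 0 0 255;0 0 -1 0 0 0 255;0 0 -1 0 0 0 255;0 0 -0.7 0 0 0 255;0 0 -0.5 0 0 0 255;0 0 -0.4 0 0 0 255;0 0 0 0 0 0 255;0 0 0 0 0 0 255",
)

```text
time: 30.32
position: [0.6727, -0.0737, -0.0131]
tool_rot: [2.331, 2.105, 0.0]
ft_force: [1.3, -2.1, 0.6]
grip_width: 0.28
grip_force: 30.0
```

Request:
move_arm(
  increments="0 0 -0.4 0 0 0 255;0 0 -0.4 0 0 0 255;0 0 0 0 0 0 255;0 0 0 0 0 0 255;0 0 0 0 0 0 255;0 0 0 0 0 0 255;0 0 0 0 0 0 255;0 0 0 0 0 0 255",
)

```text
time: 30.98
position: [0.6727, -0.0736, -0.0139]
tool_rot: [2.331, 2.105, 0.0]
ft_force: [1.5, -2.2, 1.7]
grip_width: 0.279
grip_force: 30.0
```

Request:
move_arm(
  increments="0 0 -0.4 0 0 0 255;0 0 -0.4 0 0 0 255;0 0 0 0 0 0 255;0 0 0 0 0 0 255;0 0 0 0 0 0 255;0 0 0 0 0 0 255;0 0 0 0 0 0 255;0 0 0 0 0 0 255",
)

```text
time: 31.65
position: [0.6727, -0.0736, -0.0146]
tool_rot: [2.331, 2.105, 0.0]
ft_force: [0.7, -3.1, 2.9]
grip_width: 0.282
grip_force: 30.0
```

Force is rising slowly with the foot near the floor. I'll release it and check its seating by touching the top with closed fingers.

Request:
move_arm(
  increments="0 0 0 0 0 0 100;0 0 0 0 0 0 100;0 0 0 0 0 0 100;0 0 0 0 0 0 100;0 0 0 0 0 0 100;0 0 5 0 0 0 100;0 0 15 0 0 0 100;0 0 15 0 0 0 100",
)

```text
time: 32.32
position: [0.6721, -0.0733, 0.021]
tool_rot: [-2.331, -2.105, 0.001]
ft_force: [1.4, -1.1, -0.2]
grip_width: 0.603
grip_force: 0.0
```

Request:
move_arm(
  increments="0 0 0 0 0 0 255;0 0 0 0 0 0 255;0 0 0 0 0 0 255;0 0 0 0 0 0 255;0 0 0 0 0 0 255;0 0 0 0 0 0 255;0 0 0 0 0 0 255;0 0 0 0 0 0 255",
)

```text
time: 32.98
position: [0.6723, -0.0733, 0.0199]
tool_rot: [-2.331, -2.106, 0.001]
ft_force: [-0.3, -0.2, 0.5]
grip_width: 0.084
grip_force: 0.0
```

Request:
move_arm(
  increments="0 0 -5 0 0 0 255;0 0 -3 0 0 0 255;0 0 -2 0 0 0 255;0 0 -1 0 0 0 255;0 0 -1 0 0 0 255;0 0 0 0 0 0 255;0 0 0 0 0 0 255;0 0 0 0 0 0 255",
)

```text
time: 33.65
position: [0.6726, -0.0734, 0.0083]
tool_rot: [2.331, 2.106, 0.0]
ft_force: [-0.6, -0.4, -0.7]
grip_width: 0.002
grip_force: 0.0
```

Request:
move_arm(
  increments="0 0 -1 0 0 0 255;0 0 -1 0 0 0 255;0 0 -0.7 0 0 0 255;0 0 0 0 0 0 255;0 0 0 0 0 0 255;0 0 0 0 0 0 255;0 0 0 0 0 0 255;0 0 0 0 0 0 255",
)

```text
time: 34.32
position: [0.6726, -0.0734, 0.0055]
tool_rot: [2.331, 2.106, 0.0]
ft_force: [-0.3, -0.2, -0.1]
grip_width: 0.002
grip_force: 0.0
```

Request:
move_arm(
  increments="0 0 -0.7 0 0 0 255;0 0 -0.7 0 0 0 255;0 0 -0.6 0 0 0 255;0 0 -0.6 0 0 0 255;0 0 0 0 0 0 255;0 0 0 0 0 0 255;0 0 0 0 0 0 255;0 0 0 0 0 0 255",
)

```text
time: 34.98
position: [0.6726, -0.0734, 0.0032]
tool_rot: [2.331, 2.106, 0.0]
ft_force: [-1.2, 1.3, 4.0]
grip_width: 0.005
grip_force: 2.3
```

Contact comes at 4.4 mm reported, the same as the other seated feet, and the foot feels stiff, so it is fully home. I'll retreat and take a last look.

Request:
move_arm(
  increments="0 0 10 0 0 0 255;0 0 20 0 0 0 255;0 0 30 0 0 0 255;-20 30 30 0 0 0 255;-20 30 20 0 0 0 255;-20 30 0 0 0 0 255;-10 20 0 0 0 0 255;0 0 0 0 0 0 255",
)

```text
time: 35.65
position: [0.6029, 0.0405, 0.1095]
tool_rot: [-2.32, -2.112, -0.003]
ft_force: [0.3, 1.2, -1.0]
grip_width: 0.007
grip_force: 0.0
```

```bash
python3 - <<'E'
from h import *
p=ctrl.get_image('side');s=ctrl.get_state();print(s['time'],s['position'],s['ft_force'])
cv2.imwrite('pics/f.png',cv2.resize(p['frame'][130:270,170:400],(800,487),interpolation=cv2.INTER_CUBIC)[...,::-1])
E
```

```text
35.7 [0.60391956 0.03744118 0.10959937] [ 0.33874059 -0.18414892 -0.45875983]
```

View pics/f.png

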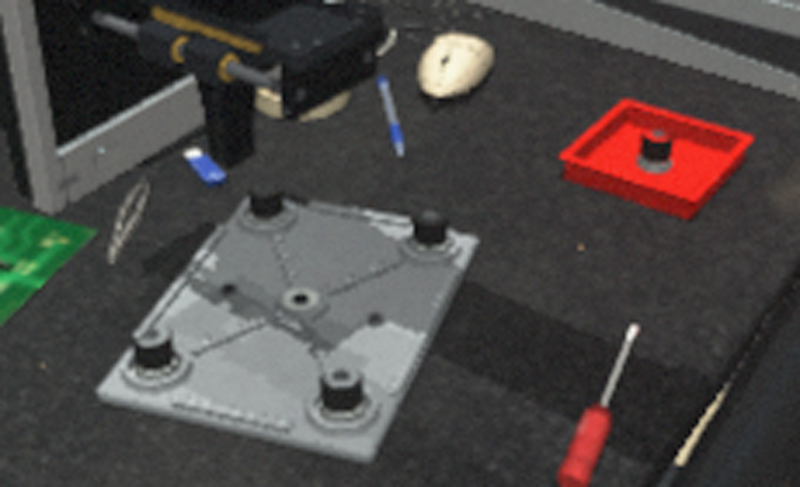

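Four feet stand in the plate, with the new one at (267,205). The soft one is in the tray at (655,150), and the gripper is clear of everything.

```bash
python3 -c "
from bench import ctrl
print(ctrl.close_job())"
```

```text
the job is handed in; nothing more can be done
None
```

The soft foot was in socket 2 (5.1 N when pressed, against 13–14 N for the other three) and is now in the red tray; the new foot is upright and fully home in socket 2, and the job was handed in at about 36 s.

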